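# Put the string clamp away in the interlocked parts chest

## Robot

A 6-joint arm with a two-finger parallel gripper is mounted at the origin on the work surface. World frame = base frame: x ahead of the robot, y to its left, z up, the work surface at z = 0. Lengths are in mm, angles in degrees, forces in N, time in s.
With the tool pointing down it reaches from about 350 to 850 mm from the base axis. Payload 8.1 kg.
Tool frame: the origin (TCP) lies between the finger pads; the fingertips stand 17 mm ahead of it and the grasp point (between the pads) lies 2 mm behind it; z points along the fingers, y is the line along which they close (so a half turn about z gives the same grasp; the last joint's range is limited). The gripper opens to 85 mm and grips with 20 to 120 N. Pads are 22 mm wide; open, the fingers measure 114 mm over their backs; the gripper's body (76 mm by 85 mm) begins 54 mm behind the grasp point. The pads swing forward as they close: fully open they stand 13 mm farther back than shut.
Start: joints at [-81.268, 7.471, 85.268, -0, 87.261, -4.893], TCP at [141.359, -583.115, 248.292] pointing down, gripper open.
Joint ranges: [-169.43, 169.43], [-51.17, 129.36], [1.28, 143.12], [-76.62, 256.62], [0, 156.53], [-152.29, 152.29]. Speed limits (degrees/s): [136.94, 136.94, 159.86, 180, 180, 180].

## Interface

Orientations are given as [roll, pitch, yaw] about the fixed x, y, z axes, in that order (R = Rz(yaw) Ry(pitch) Rx(roll)).
In Python, from bench import sense, snapshot, hand_in, trace, place_of gives the robot as it stands.
- The arm moves only by the shell command python3 -m handwheel 'ROWS' [FORCE]. ROWS is JSON, a list of rows, each a list of 7 numbers: the opening, from -1 (shut) to 1 (fully open), then the shift along the tool's x, y, z in cm, then the turn, a rotation vector about the tool's x, y, z in rad. A call has 1 to 12 rows; each row shifts and turns the commanded pose from where the row before left it, along the tool's axes as they then stand; what a row does not reach is not made up. A row lasts 1/12 s, in which the tool goes at most 41.7 mm and 7.16 degrees, less where a joint would pass 70% of its speed; a pose out of reach is approached as far as the arm can. A call with a gripper value outside its range is refused whole. The fingers move at their own pace and stop on an object; FORCE is the grip in N (left out, the last holds). Time passes only in rows, so rows that do not move let the fingers close. It gives the time, the measured TCP pose, the force, the opening and the grip force at its end, in the units of the state.
- sense(): the state, without advancing time (a new reading comes with each control period).
- snapshot(name): name is "scene" or "top"; returns a dict with "image" (400x640x3 uint8, red, green, blue), "intrinsics" (3x3 intrinsics, pixels), "k1" (the pictures are not rectified: a ray, as slopes to the right and down, at radius r is drawn at 1 + k1 r^2 times it, then the intrinsics apply), "R" (3x3) and "t" (3): a world point X has camera coordinates R X + t. Camera axes: x right, y down, z forward; pixel columns grow to the right and rows downward; lengths in mm; the calibration is good to about 2 mm. A picture is of the moment at which its call begins. There is no depth.
- hand_in(): hands the job in; it is judged then, once.
Trained networks look in a picture, given as the dict that the camera call returned (one of the last four; its "shot" number tells which), for a name from the list of things; names that differ only in an ending like _2 or _b are one class to them, and where a whole thing is asked for, a point or a joint stands for the part that bears it (a point fixed in the world has none). Each returns a list of dicts, best first, with "conf" (0 to 1); they miss things now and then, are a little off and sometimes report something else, mostly with a low value. They report only what shows in the picture. A call takes as long as a camera call. They do not tell look-alikes from the thing itself.
- trace(picture, query): "pixels" (400x640 bool, what is visible of it).
- place_of(picture, query): "location" ([x, y, z] in mm, in world coordinates, good to about 4 mm: a listed point, or the origin of a listed thing).
The state is a dict: "time": time; "joint_pos": joint angles; "qd": joint speeds; "joint_efforts": joint torques, N m; "tool_pos": TCP position; "tcp_rot": TCP orientation; "ft_force": force on the tool from outside, world axes, zero at the start; "wrist_torque": the same for the moment, N m; "finger_gap": finger opening in mm; "grip_force": force on a finger pad.
Only numpy, scipy, OpenCV 4.12 (cv2) and the standard library are available. Lean on these libraries where they do the work, as an engineer would, in place of code of your own. Each camera call takes 0.05 s, during which the arm holds its last target. There are 200 camera calls.

## Task

Put the loose orange string clamp away in the parts chest: its drawers are interlocked, so first push the open middle drawer fully home, then pull out whichever outer drawer comes (the other one is key-locked; you can only tell by trying) by at least half its travel and set the clamp down inside it. Leave that drawer open with the clamp in it, the middle one shut, and do not knock over or shove anything else on the bench.

Things in the scene. Friction and masses are not known exactly. Their poses are not given: they have to be found in the camera images.
- drawer_left (a joint): How far the left-hand (the robot's left, +y) drawer is pulled out, m: 0 = shut home, 0.125 = fully out. It slides straight out along the chest's -x axis, stays where it is left, and runs with 2 to 3 N of drag; while the interlock or the key lock holds it, it gives only 3 to 6 mm and then stops dead.
- drawer_left_handle (a point): Centre of the left-hand (the robot's left, +y) drawer's handle: a round aluminium bar 10 mm thick and 70 mm long along the point's y axis (chest's y), 78 mm above the table, its centre line 45 mm in front of the drawer's front; 8 mm posts join it to the front 31 mm either side of centre. The front is 131 mm wide, from 14 to 96 mm above the table. Moves with the drawer; x axis points into the chest.
- drawer_left_bay (a point): Point on the inner floor (35 mm above the table) of the left-hand (the robot's left, +y) drawer, on its centre line, 57 mm behind the inside of its front panel; with the drawer fully out it is the centre of the uncovered part, which is 115 mm long along x and 112 mm wide inside. The side walls stand 45 mm above the floor; the front panel 61 mm. Moves with the drawer; axes as the chest's.
- drawer_middle (a joint): How far the middle drawer is pulled out, m: 0 = shut home, 0.125 = fully out. It slides straight out along the chest's -x axis, stays where it is left, and runs with 2 to 4 N of drag. It starts 60 to 115 mm out and holds four fixed spools of string.
- drawer_middle_handle (a point): Centre of the middle drawer's handle: a round aluminium bar 10 mm thick and 70 mm long along the point's y axis (chest's y), 78 mm above the table, its centre line 45 mm in front of the drawer's front; 8 mm posts join it to the front 31 mm either side of centre. The front is 131 mm wide, from 14 to 96 mm above the table. Moves with the drawer; x axis points into the chest.
- drawer_right (a joint): How far the right-hand (-y) drawer is pulled out, m: 0 = shut home, 0.125 = fully out. It slides straight out along the chest's -x axis, stays where it is left, and runs with 2 to 3 N of drag; while the interlock or the key lock holds it, it gives only 3 to 6 mm and then stops dead.
- drawer_right_handle (a point): Centre of the right-hand (-y) drawer's handle: a round aluminium bar 10 mm thick and 70 mm long along the point's y axis (chest's y), 78 mm above the table, its centre line 45 mm in front of the drawer's front; 8 mm posts join it to the front 31 mm either side of centre. The front is 131 mm wide, from 14 to 96 mm above the table. Moves with the drawer; x axis points into the chest.
- drawer_right_bay (a point): Point on the inner floor (35 mm above the table) of the right-hand (-y) drawer, on its centre line, 57 mm behind the inside of its front panel; with the drawer fully out it is the centre of the uncovered part, which is 115 mm long along x and 112 mm wide inside. The side walls stand 45 mm above the floor; the front panel 61 mm. Moves with the drawer; axes as the chest's.
- chest: Dark grey parts chest fixed to the bench, about 240 mm deep (x), 420 mm wide (y), 110 mm high; origin under its centre, -x side facing the robot. Three equal drawers side by side, 135 mm apart. The interlock holds the outer two until the middle one is home (within 2 mm), and the middle one while an outer one is out. The outer two start shut and empty; exactly one is key-locked, unseen.
- clamp_center (a point): Centre (15 mm above its underside) of the loose orange string clamp: a block 85 mm long along its x axis, 24 mm wide along y, 18 mm high, raised to 30 mm over its middle 40 mm (from 16 mm behind to 24 mm ahead of the centre), with small steel teeth and a black lever; 0.08 to 0.17 kg. It lies on the table, z up, to the left of the chest.
- gauge: Bystander: black tension gauge with a white dial, 60 x 50 x 28 mm; origin under its centre.
- spray: Bystander: yellow spray bottle, 52 mm across, 160 mm tall; origin under its centre.
- cup: Bystander: orange cup, 76 mm across, 95 mm tall; origin under its centre.
- tape: Bystander: green roll of grip tape, 72 mm across, 26 mm tall; origin under its centre.
- awl: Bystander: awl like a screwdriver, lying on the table along its x axis; origin under it.
- reel: Bystander: yellow string reel with black rims, 84 mm across, 30 mm tall, standing on the top of the chest near its middle; origin under its centre.
- clamp: The same clamp; origin at the centre of its underside.
Things that resemble listed ones, but are neither listed nor needed, are in the scene too. What is meant by the clamp is not pink or turquoise, and is the smaller of those in its own colour.

How it is judged (in metres and radians):
On the way, in this order (a step that is already met when the one before it is completed fails the run):
1. the middle drawer is pushed home (within 4 mm) (value of joint drawer_middle below 0.004 m), for 0.2 s.
2. the outer drawer that is not locked is pulled out by more than 60 mm, the middle one staying shut (value of joint drawer_middle below 0.004 m and value of joint any of drawer_left, drawer_right above 0.06 m), for 0.2 s.
3. the clamp is inside that drawer (((value of joint drawer_left above 0.06 m and x of clamp_center in the frame of drawer_left_bay between -0.055 and 0.15 m and y of clamp_center in the frame of drawer_left_bay between -0.055 and 0.055 m and z of clamp_center in the frame of drawer_left_bay between 0 and 0.045 m) or (value of joint drawer_right above 0.06 m and x of clamp_center in the frame of drawer_right_bay between -0.055 and 0.15 m and y of clamp_center in the frame of drawer_right_bay between -0.055 and 0.055 m and z of clamp_center in the frame of drawer_right_bay between 0 and 0.045 m))), for 0.2 s.
At the end, for the whole second after the job is handed in: The middle drawer is shut (within 4 mm), the unlocked outer drawer is out by more than 60 mm, and the clamp lies at rest in it: its centre within 55 mm of the drawer's centre line, behind the front panel and less than 45 mm above the drawer's inner floor (value of joint drawer_middle below 0.004 m and ((value of joint drawer_left above 0.06 m and x of clamp_center in the frame of drawer_left_bay between -0.055 and 0.15 m and y of clamp_center in the frame of drawer_left_bay between -0.055 and 0.055 m and z of clamp_center in the frame of drawer_left_bay between 0 and 0.045 m) or (value of joint drawer_right above 0.06 m and x of clamp_center in the frame of drawer_right_bay between -0.055 and 0.15 m and y of clamp_center in the frame of drawer_right_bay between -0.055 and 0.055 m and z of clamp_center in the frame of drawer_right_bay between 0 and 0.045 m)) and linear speed of clamp below 0.02 m/s); the robot touches nothing.
It fails at once if the gauge, spray bottle, cup, tape, awl or reel is knocked over or shoved (more than 40 mm) (distance of any of gauge, spray, cup, tape, awl, reel from where it was at the start of the episode above 0.04 m).
It also fails if it takes over 64 s, if anything falls off the work surface, if the arm or the gripper's body presses on something with over 40 N, if the wrist force passes 120 N, or if a joint passes its speed limit or range.

## Working session

There is one attempt and no reset: what is moved stays moved. The work goes in short steps, Python scripts to look and compute and a shell command to move; the robot and the scene stay as the last step left them, time stands still between calls to the robot, and variables do not carry over. Pictures are saved under pics/ and viewed, at most 10 in all, crops included, and the job is handed in when it is done.

```bash
mkdir -p pics; python3 - <<'E'
from bench import *
import cv2,numpy as np
for n in ("scene","top"):
    p=snapshot(n); cv2.imwrite(f"pics/{n}0.png",p["image"][:,:,::-1])
    print(n,p["k1"],np.round(p["t"]),np.round(p["R"],2).tolist())
    for q in ["drawer_left_handle","drawer_middle_handle","drawer_right_handle","chest","clamp_center","clamp","gauge","spray","cup","tape","awl","reel"]:
        print(q,[(round(d["conf"],2),np.round(d["location"]).tolist()) for d in place_of(p,q)][:4])
s=sense();print(s["tool_pos"],s["tcp_rot"],s["time"],s["finger_gap"])
E
```

```text
scene -0.034601579467365036 [  69. -430. 1923.] [[-0.17, 0.99, -0.0], [0.82, 0.14, -0.56], [-0.55, -0.1, -0.83]]
drawer_left_handle [(0.55, [636.0, 114.0, 80.0])]
drawer_middle_handle [(0.79, [552.0, -18.0, 80.0])]
drawer_right_handle [(0.67, [624.0, -158.0, 77.0])]
chest [(0.8, [794.0, -32.0, 1.0])]
clamp_center [(0.75, [478.0, 399.0, 12.0]), (0.72, [542.0, 200.0, 24.0]), (0.69, [804.0, 284.0, 20.0]), (0.61, [409.0, -401.0, 1.0])]
clamp [(0.84, [536.0, 199.0, -0.0]), (0.84, [804.0, 280.0, -0.0]), (0.56, [472.0, 398.0, -0.0])]
gauge [(0.64, [386.0, 311.0, 0.0]), (0.28, [628.0, -161.0, 77.0])]
spray [(0.76, [693.0, 356.0, -0.0])]
cup [(0.85, [624.0, 464.0, -1.0])]
tape [(0.73, [584.0, -406.0, 1.0])]
awl [(0.75, [410.0, -403.0, -0.0])]
reel [(0.87, [765.0, -47.0, 108.0])]
top -0.04618545040044777 [  18.  586. 1250.] [[-0.02, -1.0, 0.03], [-0.99, 0.02, -0.11], [0.11, -0.03, -0.99]]
drawer_left_handle [(0.64, [581.0, -401.0, 0.0])]
drawer_middle_handle [(0.82, [548.0, -18.0, 81.0])]
drawer_right_handle [(0.74, [625.0, -157.0, 75.0])]
chest [(0.66, [796.0, -35.0, -1.0])]
clamp_center [(0.93, [803.0, 282.0, 18.0]), (0.66, [594.0, 332.0, 18.0]), (0.52, [476.0, 400.0, 12.0]), (0.26, [775.0, -48.0, 110.0])]
clamp [(0.96, [803.0, 282.0, 2.0]), (0.92, [534.0, 198.0, 2.0]), (0.75, [593.0, 326.0, 4.0]), (0.7, [479.0, 396.0, -1.0])]
gauge [(0.87, [386.0, 314.0, -1.0]), (0.26, [696.0, 355.0, 0.0])]
spray [(0.84, [699.0, 359.0, -2.0]), (0.5, [548.0, -19.0, 82.0])]
cup [(0.61, [624.0, 459.0, 4.0])]
tape [(0.87, [580.0, -402.0, -0.0]), (0.21, [389.0, 313.0, -1.0])]
awl [(0.68, [412.0, -409.0, -0.0])]
reel [(0.58, [775.0, -45.0, 112.0])]
[ 141.38581299 -583.12495895  248.30542652] [ 1.79997757e+02 -9.77174816e-04  1.36260990e+01] 1.3 85.6329642763954
```

View pics/top0.png

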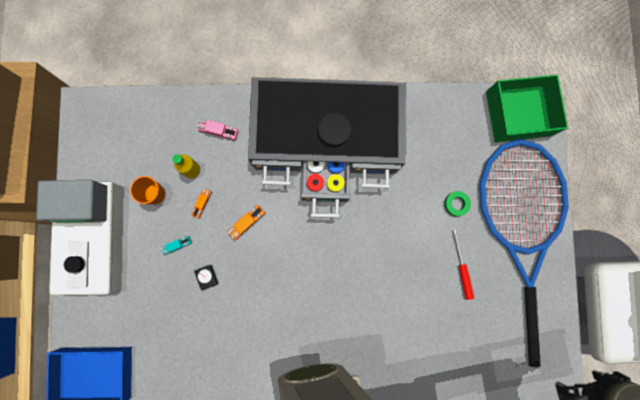

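View pics/scene0.png

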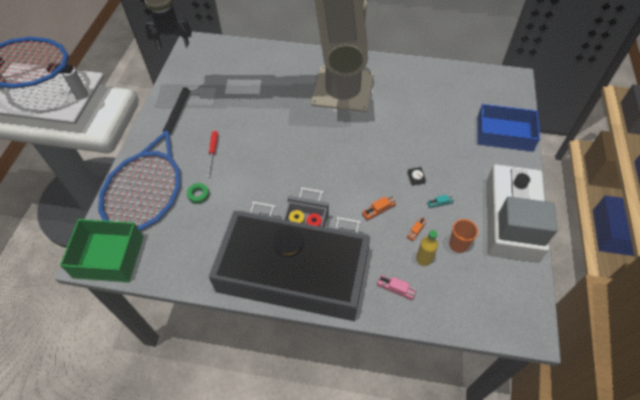

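The top view shows the small orange clamp at about pixel (202,203), the larger orange look-alike at (247,222), and the middle drawer open with its handle at (325,207). The outer handles are at (276,181) and (376,180). Next I measure the clamp's yaw and the chest's yaw.

```bash
cat > h.py <<'E'
import numpy as np,cv2
from bench import *
def rays(p,uv):
    K=np.array(p["intrinsics"]);R=np.array(p["R"]);t=np.array(p["t"])
    d=(np.asarray(uv,float)-[K[0,2],K[1,2]])/[K[0,0],K[1,1]]
    s=d.copy()
    for _ in range(20): s=d/(1+p["k1"]*(s**2).sum(1,keepdims=True))
    return -R.T@t, np.c_[s,np.ones(len(s))]@R
def world(p,uv,z):
    C,r=rays(p,uv); return C+r*((z-C[2])/r[:,2])[:,None]
def pix(m): 
    v,u=np.nonzero(m); return np.c_[u,v]
def rect(X): return cv2.minAreaRect(X[:,:2].astype(np.float32))
def pca(X):
    w,V=np.linalg.eigh(np.cov(X[:,:2].T)); return X[:,:2].mean(0),np.degrees(np.arctan2(V[1,1],V[0,1])),np.sqrt(12*w)
E
python3 - <<'E'
from h import *
for n in ("top","scene"):
    p=snapshot(n)
    hsv=cv2.cvtColor(p["image"],cv2.COLOR_RGB2HSV)
    m=(hsv[:,:,0]<18)&(hsv[:,:,1]>150)&(hsv[:,:,2]>80)
    k,l,st,c=cv2.connectedComponentsWithStats(m.astype(np.uint8))
    for i in range(1,k):
        if st[i,4]>25:
            X=world(p,pix(l==i),15)
            if 300<X[:,0].mean()<700 and 100<X[:,1].mean()<420: print(n,"orange",c[i].round(),st[i,4],pca(X),rect(X))
    for d in trace(p,"clamp"):
        X=world(p,pix(d["pixels"]),15)
        if abs(X[:,:2].mean(0)-[594,330]).max()<30: print("trace",d["conf"],pca(X),rect(X))
    d=trace(p,"chest")[0]; g=d["pixels"]
    dark=g&(hsv[:,:,2]<75); X=world(p,pix(dark),110); print("chest",d["conf"],rect(X),rect(world(p,pix(g),110)))
    for h in ("left","middle","right"):
        for d in place_of(p,f"drawer_{h}_handle")[:1]+place_of(p,f"drawer_{h}_bay")[:1]: print(h,d["conf"],np.round(d["location"],1))
    if n=="top":
      br=(hsv[:,:,2]>150)&(hsv[:,:,1]<40)
      cv2.imwrite("pics/crop1.png",cv2.resize(p["image"][140:230,180:420,::-1],None,fx=3.3,fy=3.3,interpolation=cv2.INTER_CUBIC))
E
```

```text
top orange [202. 201.] 105 (array([600.43133363, 325.38643923]), np.float64(152.5739435997783), array([31.22598201, 66.56421556])) ((603.5260620117188, 326.2356872558594), (26.783342361450195, 64.12045288085938), 63.69939041137695)
top orange [260. 210.] 34 (array([572.03560164, 163.53610374]), np.float64(-138.3906595729418), array([12.9931175 , 37.00303592])) ((571.0322875976562, 164.75018310546875), (30.141300201416016, 11.897235870361328), 44.130794525146484)
top orange [244. 224.] 149 (array([531.68919579, 208.18664831]), np.float64(133.56964386071874), array([39.85998554, 99.4017318 ])) ((531.57763671875, 212.55059814453125), (33.84739685058594, 89.67794799804688), 41.136898040771484)
trace 0.69 (array([594.94421137, 328.66315208]), np.float64(155.86646095484787), array([28.0946257, 82.3834609])) ((595.3548583984375, 329.228515625), (29.721921920776367, 84.43302154541016), 65.8441162109375)
chest 0.95 ((745.1953735351562, -25.034927368164062), (409.1363220214844, 322.9738464355469), 87.2406997680664) ((729.6607666015625, -24.5147705078125), (424.3431396484375, 375.7978820800781), 86.85075378417969)
left 0.97 [638.5 110.8  81.2]Traceback (most recent call last):
  File "<stdin>", line 17, in <module>
ValueError: it knows: awl, chest, clamp, clamp_center, cup, drawer_left_bay, drawer_left_handle, drawer_middle_handle, drawer_right_bay, drawer_right_handle, gauge, reel, spray, tape
```

```bash
python3 -m handwheel '[[0.06,0,0,0,0,0,-0.107],[0.06,0,0,0,0,0,-0.107],[0.06,0,0,0,0,0,-0.107],[0.06,0,0,0,0,0,-0.107],[0.06,0,0,0,0,0,-0.107],[0.06,0,0,0,0,0,-0.107],[0.06,0,0,0,0,0,-0.107],[0.06,0,0,0,0,0,-0.107],[0.06,0,0,0,0,0,-0.107],[0.06,0,0,0,0,0,-0.107],[0.06,0,0,0,0,0,-0.107],[0.06,0,0,0,0,0,-0.111]]' 40
python3 -m handwheel '[[0.06,3.2,2.1,0.5,0,0,0],[0.06,3.2,2.1,0.5,0,0,0],[0.06,3.2,2.1,0.5,0,0,0],[0.06,3.2,2.1,0.5,0,0,0],[0.06,3.2,2.1,0.5,0,0,0],[0.06,3.2,2.1,0.5,0,0,0],[0.06,3.2,2.1,0.5,0,0,0],[0.06,3.2,2.1,0.5,0,0,0],[0.06,3.2,2.1,0.5,0,0,0]]'
python3 - <<'E'
from h import *
for n in ("top","scene"):
    p=snapshot(n)
    for h in ("left","middle","right"):
        for d in place_of(p,f"drawer_{h}_handle")[:1]: print(n,h,d["conf"],np.round(d["location"],1))
    print([(d["conf"],np.round(d["location"],1)) for d in place_of(p,"clamp_center")])
E
```

```text
time: 2.6
tool_pos: [141.4, -583.1, 248.3]
tcp_rot: [180.0, -0.0, 87.7]
ft_force: [-0.6, 0.2, 0.0]
finger_gap: 45.3
grip_force: 0.0
time: 3.35
tool_pos: [343.8, -302.4, 203.3]
tcp_rot: [180.0, 0.0, 87.4]
ft_force: [0.6, -0.6, -0.2]
finger_gap: 45.0
grip_force: 0.0
top left 0.89 [638.6 111.1  81.9]
top middle 0.58 [548.8 -21.6  79.8]
top right 0.7 [ 625.5 -161.3   76.4]
[(0.96, array([802.7, 282.9,  20.8])), (0.83, array([591.9, 331.1,  15.6])), (0.7, array([537.2, 196.5,  23.1])), (0.63, array([475. , 396.1,  14.4]))]
scene left 0.58 [639.4 113.3  81.7]
scene middle 0.86 [547.  -16.2  80.4]
scene right 0.49 [ 623.7 -160.5   77.7]
[(0.83, array([542.8, 201. ,  25.5])), (0.71, array([473. , 395.7,  10.9])), (0.69, array([596.4, 328. ,  10.7])), (0.68, array([803.1, 282.9,  18.5]))]
```

```bash
python3 -m handwheel '[[0.06,3.24,2.14,0.5,0,0,0],[0.06,3.24,2.14,0.5,0,0,0],[0.06,3.24,2.14,0.5,0,0,0],[0.06,3.24,2.14,0.5,0,0,0],[0.06,3.24,2.14,0.5,0,0,0],[0.06,3.24,2.14,0.5,0,0,0],[0.06,3.24,2.14,0.5,0,0,0],[0.06,3.24,2.14,0.5,0,0,0],[0.06,3.24,2.14,0.5,0,0,0],[0.06,0,0,0,0,0,0]]' 40
python3 - <<'E'
from h import *
p=snapshot("top")
cv2.imwrite("pics/crop2.png",cv2.resize(p["image"][140:230,180:420,::-1],None,fx=3.3,fy=3.3,interpolation=cv2.INTER_CUBIC))
E
```

```text
time: 4.68
tool_pos: [550.8, -16.8, 156.9]
tcp_rot: [-180.0, -0.1, 87.6]
ft_force: [0.2, -0.5, -1.2]
finger_gap: 45.6
grip_force: 0.0
```

View pics/crop2.png

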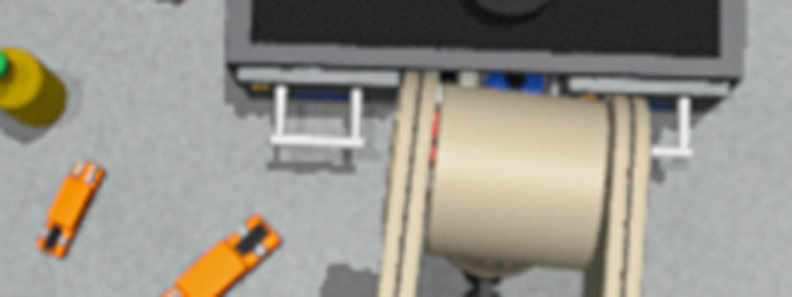

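The crop shows the small clamp at crop (70,208); the arm hides the middle handle, as expected. Descending onto the bar.

```bash
python3 -m handwheel '[[0.06,0,0,1.5,0,0,0],[0.06,0,0,1.5,0,0,0],[0.06,0,0,1.5,0,0,0],[0.06,0,0,1.5,0,0,0],[0.06,0,0,1.5,0,0,0],[0.06,0,0,0,0,0,0]]' 30 &&
python3 -m handwheel '[[-0.3,0,0,0,0,0,0],[-0.6,0,0,0,0,0,0],[-0.9,0,0,0,0,0,0],[-0.9,0,0,0,0,0,0],[-0.9,0,0,0,0,0,0]]' 30
```

```text
time: 5.23
tool_pos: [546.0, -22.7, 80.1]
tcp_rot: [-179.7, -0.0, 87.3]
ft_force: [-0.9, 0.1, -0.3]
finger_gap: 45.0
grip_force: 0.0
time: 5.65
tool_pos: [549.5, -22.0, 84.8]
tcp_rot: [179.9, 0.1, 87.4]
ft_force: [-2.0, -4.3, 6.1]
finger_gap: 8.8
grip_force: 29.7
```

```bash
python3 -m handwheel '[[-0.9,0,0.5,0,0,0,0],[-0.9,0,1.2,0,0,0,0],[-0.9,0,1.2,0,0,0,0],[-0.9,0,1.2,0,0,0,0],[-0.9,0,1.2,0,0,0,0],[-0.9,0,1.2,0,0,0,0],[-0.9,0,0.8,0,0,0,0],[-0.9,0,0,0,0,0,0]]' &&
python3 -m handwheel '[[-0.9,0,0.3,0,0,0,0],[-0.9,0,0.3,0,0,0,0],[-0.9,0,0.3,0,0,0,0],[-0.9,0,0,0,0,0,0]]'
```

```text
time: 6.32
tool_pos: [624.0, -25.4, 84.9]
tcp_rot: [179.8, 0.1, 87.4]
ft_force: [2.2, -4.3, 5.3]
finger_gap: 8.6
grip_force: 30.6
time: 6.65
tool_pos: [631.5, -25.7, 84.9]
tcp_rot: [179.9, 0.1, 87.4]
ft_force: [0.3, -4.6, 6.3]
finger_gap: 8.5
grip_force: 30.7
```

```bash
python3 -m handwheel '[[-0.9,0,0.2,0,0,0,0],[-0.9,0,0.2,0,0,0,0],[-0.9,0,0,0,0,0,0]]' ; 
python3 -m handwheel '[[-0.9,0,0.2,0,0,0,0],[-0.9,0,0.2,0,0,0,0],[-0.9,0,0,0,0,0,0]]'
```

```text
time: 6.9
tool_pos: [633.3, -25.8, 84.8]
tcp_rot: [-179.8, 0.1, 87.4]
ft_force: [-12.5, -4.2, 16.7]
finger_gap: 8.7
grip_force: 31.7
time: 7.15
tool_pos: [633.6, -25.8, 84.6]
tcp_rot: [-179.4, 0.1, 87.4]
ft_force: [-33.8, -4.4, 32.4]
finger_gap: 8.6
grip_force: 33.7
```

```bash
python3 -m handwheel '[[-0.9,0,-0.3,0,0,0,0],[-0.9,0,0,0,0,0,0],[0.06,0,0,0,0,0,0],[0.06,0,0,0,0,0,0],[0.06,0,0,0,0,0,0],[0.06,0,0,0,0,0,0]]' ;
python3 -m handwheel '[[0.06,0,0,-1.5,0,0,0],[0.06,0,0,-2,0,0,0],[0.06,0,0,-2,0,0,0],[0.06,3,0,0,0,0,0],[0.06,3,0,0,0,0,0],[0.06,3,0,0,0,0,0],[0.06,3,0,0,0,0,0],[0.06,1.5,0,0,0,0,0],[0.06,0,0,0,0,0,0]]'
python3 - <<'E'
from h import *
for n in ("top","scene"):
    p=snapshot(n)
    for h in ("left","middle","right"):
        for d in place_of(p,f"drawer_{h}_handle")[:1]: print(n,h,d["conf"],np.round(d["location"],1))
E
```

```text
time: 7.65
tool_pos: [635.4, -24.8, 83.0]
tcp_rot: [-180.0, -0.0, 87.4]
ft_force: [0.3, -0.5, -0.3]
finger_gap: 45.2
grip_force: 0.0
time: 8.4
tool_pos: [641.3, 113.3, 138.0]
tcp_rot: [-180.0, -0.1, 87.6]
ft_force: [0.2, -1.0, 0.2]
finger_gap: 45.1
grip_force: 0.0
top left 0.37 [642.3 109.   78.5]
top middle 0.78 [634.1 -21.   80. ]
top right 0.96 [ 624.7 -155.8   74.7]
scene left 0.61 [634.9 112.4  78.8]
scene middle 0.75 [633.4 -23.2  78.5]
scene right 0.67 [ 627.7 -159.9   77.5]
```

Middle is home. Now I grip the left handle and try it.

```bash
python3 -m handwheel '[[0.06,0,0,1.5,0,0,0],[0.06,0,0,1.5,0,0,0],[0.06,0,0,1.5,0,0,0],[0.06,0,0,1.1,0,0,0],[0.06,0,0,0,0,0,0],[-0.3,0,0,0,0,0,0],[-0.6,0,0,0,0,0,0],[-0.9,0,0,0,0,0,0],[-0.9,0,0,0,0,0,0],[-0.9,0,0,0,0,0,0]]' 30 &&
python3 -m handwheel '[[-0.9,0,-0.4,0,0,0,0],[-0.9,0,-0.4,0,0,0,0],[-0.9,0,-0.3,0,0,0,0],[-0.9,0,0,0,0,0,0]]'
```

```text
time: 9.63
tool_pos: [639.5, 109.8, 83.5]
tcp_rot: [-179.7, 0.0, 87.4]
ft_force: [-15.8, -1.2, 10.5]
finger_gap: 8.7
grip_force: 30.0
time: 9.97
tool_pos: [635.0, 110.0, 83.7]
tcp_rot: [179.4, -0.0, 87.4]
ft_force: [21.8, 0.7, -15.3]
finger_gap: 8.3
grip_force: 29.3
```

Pulling gave 4.5 mm and then a 22 N stop, so the left drawer is locked. I release it and go to the right one.

```bash
python3 -m handwheel '[[-0.9,0,0.5,0,0,0,0],[-0.9,0,0.3,0,0,0,0],[0.06,0,0,0,0,0,0],[0.06,0,0,0,0,0,0],[0.06,0,0,0,0,0,0],[0.06,0,0,0,0,0,0],[0.06,0,0,-1.5,0,0,0],[0.06,0,0,-2,0,0,0],[0.06,0,0,-2,0,0,0]]' ;
python3 -m handwheel '[[0.06,-3,0,0,0,0,0],[0.06,-3,0,0,0,0,0],[0.06,-3,0,0,0,0,0],[0.06,-3,0,0,0,0,0],[0.06,-3,0,0,0,0,0],[0.06,-3,0,0,0,0,0],[0.06,-3,0,0,0,0,0],[0.06,-3,0,0,0,0,0],[0.06,-3,0,0,0,0,0],[0.06,0,0,0,0,0,0]]'
```

```text
time: 10.72
tool_pos: [637.7, 109.8, 136.9]
tcp_rot: [-179.9, 0.0, 87.4]
ft_force: [0.7, -0.2, 0.4]
finger_gap: 45.3
grip_force: 0.0
time: 11.55
tool_pos: [625.8, -165.4, 137.4]
tcp_rot: [180.0, 0.1, 87.2]
ft_force: [-0.0, -0.8, 0.1]
finger_gap: 45.5
grip_force: 0.0
```

```bash
python3 -m handwheel '[[0.06,0.4,0,1.5,0,0,0],[0.06,0,0,1.5,0,0,0],[0.06,0,0,1.5,0,0,0],[0.06,0,0,1.1,0,0,0],[0.06,0,0,0,0,0,0],[-0.3,0,0,0,0,0,0],[-0.6,0,0,0,0,0,0],[-0.9,0,0,0,0,0,0],[-0.9,0,0,0,0,0,0],[-0.9,0,0,0,0,0,0]]' 30 &&
python3 -m handwheel '[[-0.9,0,-0.4,0,0,0,0],[-0.9,0,-0.4,0,0,0,0],[-0.9,0,-0.3,0,0,0,0],[-0.9,0,0,0,0,0,0]]'
```

```text
time: 12.38
tool_pos: [627.1, -156.0, 82.7]
tcp_rot: [179.9, 0.0, 87.4]
ft_force: [-4.2, 1.0, 5.9]
finger_gap: 8.6
grip_force: 29.6
time: 12.72
tool_pos: [616.1, -155.5, 82.8]
tcp_rot: [179.9, 0.0, 87.4]
ft_force: [-0.7, 1.0, 7.1]
finger_gap: 8.7
grip_force: 30.2
```

It slides. I pull it out to about 118 mm.

```bash
python3 -m handwheel '[[-0.9,0,-0.6,0,0,0,0],[-0.9,0,-1.2,0,0,0,0],[-0.9,0,-1.2,0,0,0,0],[-0.9,0,-1.2,0,0,0,0],[-0.9,0,-1.2,0,0,0,0],[-0.9,0,-1.2,0,0,0,0],[-0.9,0,-1.2,0,0,0,0],[-0.9,0,-1.2,0,0,0,0],[-0.9,0,-1.0,0,0,0,0],[-0.9,0,-0.7,0,0,0,0],[-0.9,0,0,0,0,0,0],[-0.9,0,0,0,0,0,0]]' &&
python3 -m handwheel '[[0.06,0,0,0,0,0,0],[0.06,0,0,0,0,0,0],[0.06,0,0,0,0,0,0],[0.06,0,0,0,0,0,0],[0.3,0,0,-1.5,0,0,0],[0.3,0,0,-2.5,0,0,0],[0.3,0,0,-3,0,0,0],[0.3,0,0,-3,0,0,0],[0.3,0,0,0,0,0,0]]'
```

```text
time: 13.72
tool_pos: [508.8, -150.6, 82.6]
tcp_rot: [179.9, 0.0, 87.4]
ft_force: [-1.1, 3.4, 10.2]
finger_gap: 8.3
grip_force: 30.7
time: 14.47
tool_pos: [511.9, -151.9, 188.0]
tcp_rot: [179.5, 0.2, 87.4]
ft_force: [1.4, -1.7, 2.3]
finger_gap: 55.7
grip_force: 0.0
```

```bash
python3 -m handwheel '[[0.3,3.9,0.5,0,0,0,0],[0.3,3.9,0.5,0,0,0,0],[0.3,3.9,0.5,0,0,0,0],[0.3,3.9,0.5,0,0,0,0],[0.3,3.9,0.5,0,0,0,0],[0.3,3.9,0.5,0,0,0,0],[0.3,3.9,0.5,0,0,0,0],[0.3,3.9,0.5,0,0,0,0],[0.3,3.9,0.5,0,0,0,0],[0.3,3.9,0.5,0,0,0,0],[0.3,3.9,0.5,0,0,0,0],[0.3,3.9,0.5,0,0,0,0]]' &&
python3 -m handwheel '[[0.3,0,0,0,0,0,-0.12],[0.3,0,0,0,0,0,-0.12],[0.3,0,0,0,0,0,-0.12],[0.3,0,0,0,0,0,-0.12],[0.3,0,0,0,0,0,-0.12],[0.3,0,0,0,0,0,-0.12],[0.3,0,0,0,0,0,-0.12],[0.3,0,0,0,0,0,-0.12],[0.3,0,0,0,0,0,-0.12],[0.3,0,0,0,0,0,-0.11],[0.3,0,0,0,0,0,0]]'
python3 - <<'E'
from h import *
for n in ("top","scene"):
    p=snapshot(n)
    for h in ("right","middle"):
      print(n,h,[(d["conf"],np.round(d["location"],1)) for d in place_of(p,f"drawer_{h}_handle")[:1]])
    print([(d["conf"],np.round(d["location"],1)) for d in place_of(p,"drawer_right_bay")[:1]])
    for q in ("clamp","clamp_center"): print([(d["conf"],np.round(d["location"],1)) for d in place_of(p,q) if abs(d["location"][1]-329)<25])
    for d in trace(p,"clamp"):
        X=world(p,pix(d["pixels"]),15)
        if abs(X[:,:2].mean(0)-[594,330]).max()<30: print("trace",d["conf"],pca(X),rect(X))
s=sense(); print(s["tool_pos"],s["tcp_rot"],s["joint_pos"])
E
```

```text
time: 15.47
tool_pos: [589.6, 316.1, 180.5]
tcp_rot: [-180.0, 0.0, 87.4]
ft_force: [1.0, -0.6, 0.9]
finger_gap: 55.3
grip_force: 0.0
time: 16.38
tool_pos: [589.6, 314.1, 180.5]
tcp_rot: [-180.0, -0.0, 155.9]
ft_force: [0.3, 0.7, -0.5]
finger_gap: 55.7
grip_force: 0.0
top right [(0.72, array([ 506.7, -153.1,   75.8]))]
top middle [(0.69, array([633. , -22.4,  80.2]))]
[(0.83, array([ 630.4, -158.2,   34.1]))]
[(0.48, array([596.8, 328. ,   2.8]))]
[(0.46, array([594. , 329.6,  16.9]))]
trace 0.48 (array([622.87503829, 315.06896851]), np.float64(72.69485005279914), array([17.63589793, 18.24346072])) ((622.5578002929688, 314.7269287109375), (17.29343032836914, 16.944652557373047), 0.33871936798095703)
scene right [(0.89, array([ 507.6, -155.7,   77.5]))]
scene middle [(0.7, array([629.8, -19.9,  79.9]))]
[(0.56, array([ 627.2, -154.3,   32.8]))]
[(0.72, array([593. , 324.2,   0. ]))]
[(0.58, array([595.6, 323.7,  13.1]))]
trace 0.76 (array([594.17496308, 326.60303093]), np.float64(155.2883649586426), array([27.61633972, 92.49909521])) ((593.0540771484375, 326.7732849121094), (28.726478576660156, 96.86099243164062), 64.35369873046875)
[589.7911664  314.22751097 181.31647755] [1.79996143e+02 6.22529681e-04 1.55591013e+02] [ 2.36525605e+01  2.00080079e+01  7.77571195e+01  2.13416255e-03
  8.22315875e+01 -4.19387409e+01]
```

```bash
python3 -m handwheel '[[0.3,0.1,1.4,2.5,0,0,0],[0.3,0,0,3,0,0,0],[0.3,0,0,3,0,0,0],[0.3,0,0,3,0,0,0],[0.3,0,0,2,0,0,0],[0.3,0,0,1.5,0,0,0],[0.3,0,0,0.9,0,0,0],[0.3,0,0,0,0,0,0]]' &&
python3 -m handwheel '[[0,0,0,0,0,0,0],[-0.3,0,0,0,0,0,0],[-0.6,0,0,0,0,0,0],[-0.7,0,0,0,0,0,0],[-0.7,0,0,0,0,0,0],[-0.7,0,0,0,0,0,0]]' 40
```

```text
time: 17.75
tool_pos: [593.4, 326.8, 20.0]
tcp_rot: [-179.9, -0.1, 155.6]
ft_force: [-0.4, 0.3, -0.2]
finger_gap: 55.6
grip_force: 0.0
time: 18.25
tool_pos: [596.3, 328.1, 24.8]
tcp_rot: [179.8, 0.1, 155.6]
ft_force: [1.0, 0.7, 6.6]
finger_gap: 23.3
grip_force: 40.9
```

```bash
python3 -m handwheel '[[-0.7,0,0,-1,0,0,0],[-0.7,0,0,-2.5,0,0,0],[-0.7,0,0,-3,0,0,0],[-0.7,0,0,-3,0,0,0],[-0.7,0,0,-3,0,0,0],[-0.7,0,0,-3,0,0,0],[-0.7,0,0,-2,0,0,0],[-0.7,0,0,0,0,0,0]]' &&
python3 -m handwheel '[[-0.7,0,0,0,0,0,0.12],[-0.7,0,0,0,0,0,0.12],[-0.7,0,0,0,0,0,0.12],[-0.7,0,0,0,0,0,0.12],[-0.7,0,0,0,0,0,0.12],[-0.7,0,0,0,0,0,0.12],[-0.7,0,0,0,0,0,0.12],[-0.7,0,0,0,0,0,0.12],[-0.7,0,0,0,0,0,0.12],[-0.7,0,0,0,0,0,0.11],[-0.7,0,0,0,0,0,0]]'
python3 - <<'E'
from h import *
s=sense();p=np.array(s["tool_pos"]);y=np.radians(s["tcp_rot"][2]);d=np.array([620,-158])-p[:2]
print(p,s["tcp_rot"],s["finger_gap"],d@[np.cos(y),np.sin(y)],d@[np.sin(y),-np.cos(y)])
E
```

```text
time: 18.92
tool_pos: [597.3, 328.6, 205.2]
tcp_rot: [179.6, 0.4, 155.6]
ft_force: [1.1, 0.7, 0.1]
finger_gap: 23.3
grip_force: 40.0
time: 19.83
tool_pos: [594.0, 327.1, 196.2]
tcp_rot: [-179.9, 0.0, 87.1]
ft_force: [-0.1, 0.2, -1.7]
finger_gap: 23.0
grip_force: 39.9
[594.0117381  327.0896627  196.17003954] [-1.79907155e+02  4.62766676e-02  8.71211635e+01] 23.019562318270534 -483.17223282634717 50.31862519948682
```

```bash
python3 -m handwheel '[[-0.7,-4,0.42,0,0,0,0],[-0.7,-4,0.42,0,0,0,0],[-0.7,-4,0.42,0,0,0,0],[-0.7,-4,0.42,0,0,0,0],[-0.7,-4,0.42,0,0,0,0],[-0.7,-4,0.42,0,0,0,0],[-0.7,-4,0.42,0,0,0,0],[-0.7,-4,0.42,0,0,0,0],[-0.7,-4,0.42,0,0,0,0],[-0.7,-4,0.42,0,0,0,0],[-0.7,-4,0.42,0,0,0,0],[-0.7,-4,0.42,0,0,0,0]]' &&
python3 -m handwheel '[[-0.7,0,0,2,0,0,0],[-0.7,0,0,2,0,0,0],[-0.7,0,0,0,0,0,0]]'
python3 - <<'E'
from h import *
for n in ("top","scene"):
    p=snapshot(n)
    print(n,[(d["conf"],np.round(d["location"],1)) for q in ("drawer_right_handle","drawer_right_bay","clamp_center") for d in place_of(p,q)])
    if n=="top": A=p["image"][120:240,280:440]
    else: B=p["image"][170:290,200:360]
cv2.imwrite("pics/c3.png",cv2.resize(np.hstack([A,B])[:,:,::-1],None,fx=2.5,fy=2.5,interpolation=cv2.INTER_CUBIC))
E
```

```text
time: 20.83
tool_pos: [622.7, -156.2, 196.8]
tcp_rot: [-180.0, -0.0, 87.7]
ft_force: [0.4, 0.6, -2.0]
finger_gap: 23.2
grip_force: 39.9
time: 21.08
tool_pos: [620.3, -154.6, 151.8]
tcp_rot: [-179.6, -0.1, 87.5]
ft_force: [-0.7, 0.3, -2.7]
finger_gap: 23.3
grip_force: 39.9
top [(0.84, array([ 508.4, -153.5,   76.1])), (0.7, array([ 577.8, -405.1,    1.7])), (0.5, array([632.3, -21.5,  77.7])), (0.86, array([ 630.3, -158.1,   30.8])), (0.72, array([536.6, 197.3,  23. ])), (0.69, array([806.1, 281.7,  21.5])), (0.58, array([479.2, 396. ,  13.9]))]
scene [(0.96, array([ 506.5, -155.5,   75.8])), (0.73, array([ 631.5, -154.4,   33.6])), (0.33, array([637.6, 113.5,  81.9])), (0.88, array([803.9, 281.1,  17.3])), (0.86, array([542.4, 200.7,  24.6])), (0.76, array([477.6, 397. ,  10.5])), (0.63, array([ 622.9, -154.7,  145.6]))]
```

View pics/c3.png

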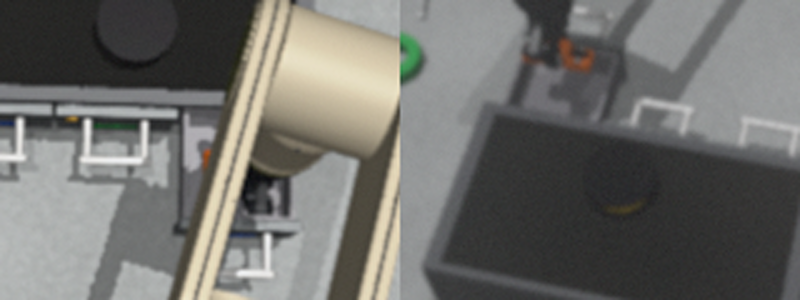

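The clamp hangs above the open right drawer: orange at crop (575,55), drawer around (570,80), and it is inside the walls. Lowering it.

```bash
python3 -m handwheel '[[-0.7,-0.2,0,2,0,0,0],[-0.7,0,0,2,0,0,0],[-0.7,0,0,2,0,0,0],[-0.7,0,0,1.3,0,0,0],[-0.7,0,0,1,0,0,0],[-0.7,0,0,0.5,0,0,0],[-0.7,0,0,0,0,0,0],[-0.7,0,0,0,0,0,0]]'
```

```text
time: 22.15
tool_pos: [623.8, -156.5, 70.0]
tcp_rot: [180.0, 0.0, 87.4]
ft_force: [0.2, 0.6, -0.8]
finger_gap: 23.3
grip_force: 40.0
```

```bash
python3 -m handwheel '[[-0.7,0,0,0.4,0,0,0],[-0.7,0,0,0.3,0,0,0],[-0.7,0,0,0.2,0,0,0],[-0.7,0,0,0,0,0,0]]'
```

```text
time: 22.48
tool_pos: [623.1, -156.3, 60.0]
tcp_rot: [-180.0, -0.0, 87.4]
ft_force: [-1.0, 0.5, -0.8]
finger_gap: 22.9
grip_force: 40.0
```

```bash
python3 -m handwheel '[[-0.7,0,0,0.2,0,0,0],[-0.3,0,0,0,0,0,0],[-0.05,0,0,0,0,0,0],[-0.05,0,0,0,0,0,0],[-0.05,0,0,0,0,0,0]]' && python3 -m handwheel '[[-0.05,0,0,-1,0,0,0],[-0.05,0,0,-2,0,0,0],[-0.05,0,0,-3,0,0,0],[-0.05,0,0,-3,0,0,0],[-0.05,0,0,-3,0,0,0],[-0.05,0,0,-3,0,0,0],[-0.05,-3,-3,0,0,0,0],[-0.05,-3,-3,0,0,0,0],[-0.05,-3,-3,0,0,0,0],[-0.05,-3,-3,0,0,0,0],[-0.05,-3,-3,0,0,0,0],[-0.05,0,0,0,0,0,0]]'
python3 - <<'E'
from h import *
for n in ("top","scene"):
    p=snapshot(n)
    print(n,[(q,d["conf"],np.round(d["location"],1)) for q in ("drawer_right_handle","drawer_middle_handle","drawer_right_bay","clamp_center") for d in place_of(p,q)])
    if n=="top": A=p["image"][120:240,280:440]
    else: B=p["image"][170:290,200:360]
cv2.imwrite("pics/c4.png",cv2.resize(np.hstack([A,B])[:,:,::-1],None,fx=2.5,fy=2.5,interpolation=cv2.INTER_CUBIC))
E
```

```text
time: 22.9
tool_pos: [623.3, -156.4, 58.3]
tcp_rot: [-180.0, -0.0, 87.4]
ft_force: [-0.2, -0.7, -0.8]
finger_gap: 40.4
grip_force: 0.0
time: 23.9
tool_pos: [464.8, -301.7, 209.2]
tcp_rot: [-179.9, 0.2, 87.1]
ft_force: [-0.1, 1.1, -0.2]
finger_gap: 40.5
grip_force: 0.0
top [('drawer_right_handle', 0.57, array([ 507.3, -152.8,   77.8])), ('drawer_middle_handle', 0.79, array([631.8, -23.7,  80.2])), ('drawer_right_bay', 0.79, array([ 627.1, -159.8,   30.9])), ('drawer_right_bay', 0.4, array([ 411. , -406.3,   -1. ])), ('drawer_right_bay', 0.36, array([793.3, -32.3,  -4.1])), ('drawer_right_bay', 0.27, array([385.1, 312.4,  -1.9])), ('clamp_center', 0.97, array([537.4, 195.1,  24.2])), ('clamp_center', 0.83, array([ 623.6, -154. ,   52.7])), ('clamp_center', 0.71, array([804.6, 285.2,  19.1])), ('clamp_center', 0.68, array([478.2, 400.2,  15.1])), ('clamp_center', 0.17, array([ 630.5, -158.4,   34.3]))]
scene [('drawer_right_handle', 0.81, array([ 510.3, -153.9,   76.4])), ('drawer_middle_handle', 0.46, array([634. , -21.8,  79.9])), ('drawer_right_bay', 0.86, array([ 628.8, -155.2,   32.4])), ('clamp_center', 0.88, array([537.5, 200.7,  20.7])), ('clamp_center', 0.82, array([804.8, 284.4,  20.5])), ('clamp_center', 0.77, array([478.6, 397.1,  12. ])), ('clamp_center', 0.66, array([ 625.4, -157.1,   47.6]))]
```

View pics/c4.png

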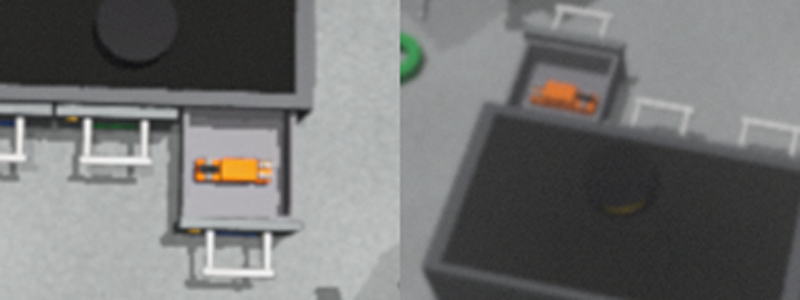

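The clamp lies flat in the open right drawer (crop (235,170)), the middle drawer is shut, and the arm is clear.

```bash
python3 -c "
from bench import *
print(hand_in())"
```

```text
the job is handed in; nothing more can be done
None
```

The orange clamp is in the right-hand drawer, which is about 118 mm out; the middle drawer is shut, the left one proved key-locked, and the job was handed in at about 24 s with no verdict returned.

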